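# Set out the visitors' key bowl

## Task

Visitors need their own key bowl: pull the orange bowl straight up off the blue one it is stuck in, keeping it level, and lower it upright, wholly on the round cork mat, before letting go of it. Then put the key with the yellow fob into the orange bowl, and leave everything else on the table where it is.

Things in the scene. Friction and masses are not known exactly. Their poses are not given: they have to be found in the camera images.
- top_bowl: Loose orange plastic bowl, about 0.16 kg, nested in the blue bowl at the start. Origin: centre of its underside, z up. Outside diameter 132 mm at the foot, 152 mm at the rim; rim 55 mm above the origin; wall 4 mm, floor 5 mm thick. A round stem 16 mm thick with a white lifting knob rises from its middle; keys go in the ring-shaped space, 53 mm wide, around the stem.
- knob (a point): Centre of the orange bowl's white cylindrical lifting knob (26 mm in diameter, 32 mm tall), on the bowl's axis, 82 mm above the bowl's origin. Pulling the bowl loose takes about 8 to 15 N straight up; the hold fades over the first 20 mm of lift, and the bowl is clear of the blue one after 35 mm.
- lower_bowl: Blue plastic bowl screwed down on a dark wooden board 190 x 190 x 12 mm; it cannot move. Origin: centre of the board's underside, on the table. Rim 168 mm in diameter, 67 mm above the table. Three sprung rubber grips inside it hold the orange bowl, whose origin is nested 37 mm above this one, its rim 25 mm above the blue rim.
- mat: Round cork mat, 190 mm in diameter, 4 mm thick, fixed to the table; origin at the centre of its underside, on the table. The orange bowl goes here: standing on it, its origin is 4 mm above this one.
- key: Loose door key with a yellow plastic fob, 45 g, lying flat on the table. Origin: centre of the fob's underside. The fob is a block 30 mm (along its x) x 16 mm (along its y) x 16 mm high; the brass blade, 8 mm wide and 4 mm thick, runs from the fob's end along +x and ends 36 mm from the origin, 8 mm above the table.
- wedge: Steel door wedge, 120 mm along its x, 40 mm wide, 32 mm high at its +x end; loose; leave alone. Origin under its centre.
- padlock: Brass padlock lying flat, body 42 x 50 x 22 mm with a shackle to 54 mm along +x; loose; leave alone. Origin under its body's centre.
- umbrella_hook: Green plastic umbrella hook, plate 90 x 35 x 8 mm with a hook 66 mm high; loose; leave alone. Origin under its plate's centre.
- case: Black glasses case 70 x 160 (along y) x 45 mm; loose; leave alone. Origin under its centre.
- torch: Red and black hand torch lying along its x, 150 mm long, 48 mm thick; loose; leave alone. Origin under it.
Mind the look-alikes: they are no part of the job. Of the things shaped like the top_bowl, the orange one is meant.

How it is judged:
On the way, in this order (a step that is already met when the one before it is completed fails the run):
1. the orange bowl has been lifted level, clear of the blue bowl (z of top_bowl in the frame of lower_bowl above 0.075 m and angle between top_bowl's own z axis and vertical below 0.3 rad and contact force between top_bowl and lower_bowl below 0.1 N), for 0.1 s.
2. the orange bowl stands on the cork mat, lowered by the gripper that still holds it (horizontal distance between top_bowl and mat below 0.03 m and z of top_bowl in the frame of mat below 0.008 m and angle between top_bowl's own z axis and vertical below 0.08 rad and contact force between the fingers and top_bowl above 0.5 N), for 0.04 s.
3. the bowl has been let go, upright on the mat (horizontal distance between top_bowl and mat below 0.03 m and z of top_bowl in the frame of mat below 0.008 m and angle between top_bowl's own z axis and vertical below 0.08 rad and contact force between the fingers and top_bowl below 0.05 N), for 0.2 s.
4. the key lies in the orange bowl, let go (horizontal distance between key and top_bowl below 0.068 m and z of key in the frame of top_bowl between 0 and 0.045 m and contact force between the fingers and key below 0.05 N), for 0.2 s.
At the end, for the whole second after the job is handed in: The orange bowl stands upright (within 0.08 rad) and at rest on the cork mat, its centre within 30 mm of the mat's centre, and the key lies at rest inside it, its fob below the rim; both are released (horizontal distance between top_bowl and mat below 0.03 m and z of top_bowl in the frame of mat below 0.008 m and angle between top_bowl's own z axis and vertical below 0.08 rad and horizontal distance between key and top_bowl below 0.068 m and z of key in the frame of top_bowl between 0 and 0.045 m and linear speed of each of top_bowl, key below 0.02 m/s); the robot touches nothing.
It fails at once if the orange bowl is tilted by more than 0.35 rad (angle between top_bowl's own z axis and vertical above 0.35 rad).
It fails at once if the wedge, padlock, umbrella hook, glasses case or torch is moved by more than 30 mm (distance of any of wedge, padlock, umbrella_hook, case, torch from where it was at the start of the episode above 0.03 m).
It also fails if it takes over 67 s, if anything falls off the work surface, if the arm or the gripper's body presses on something with over 40 N, if the wrist force passes 120 N, or if a joint passes its speed limit or range.

## Robot

A 7-joint arm with a two-finger parallel gripper is mounted at the origin on the work surface. World frame = base frame: x ahead of the robot, y to its left, z up, the work surface at z = 0. Lengths are in m, angles in rad, forces in N, time in s.
With the tool pointing down it reaches from about 0.425 to 0.925 m from the base axis. Payload 6.8 kg.
Tool frame: the origin (TCP) lies at the very end of the fingers, on their centre line; the grasp point (between the pads) lies 19 mm behind it; y points along the fingers, x is the direction in which the jaws open and shut, and the axes are right-handed (so a half turn about y gives the same grasp; the last joint's range is limited). The gripper opens to 85 mm and grips with 20 to 120 N. Pads are 22 mm wide; open, the fingers measure 114 mm over their backs; the gripper's body (76 mm by 85 mm) begins 54 mm behind the grasp point. The pads swing forward as they close: fully open they stand 13 mm farther back than shut.
Start: joints at [1.081, 0.477, 0.022, 1.555, -0.011, 1.109, -0.083], TCP at [0.252, -0.626, 0.231] pointing down, gripper open.
Joint ranges: [-2.96, 2.96], [-0.34, 2.1], [-1.41, 1.46], [0.24, 2.44], [-1.37, 4.51], [0.17, 1.92], [-2.96, 2.96]. Speed limits (rad/s): [2.39, 2.39, 3.14, 3.14, 3.14, 3.14, 3.14].

## Interface

Orientations are given as a rotation vector (axis times angle).
In Python, from bench import r, imaging gives the robot as it stands.
- The arm moves only by the shell command python3 -m jog 'ROWS' [FORCE]. ROWS is text: rows parted by semicolons, each of 7 numbers parted by spaces: the turn, a rotation vector about the tool's x, y, z in degrees, then the shift along the tool's x, y, z in mm, then the opening, from 0 (shut) to 1 (fully open). A call has exactly 5 rows; each row shifts and turns the commanded pose from where the row before left it, along the tool's axes as they then stand; what a row does not reach is not made up. A row lasts 1/12 s, in which the tool goes at most 41.7 mm and 7.16 degrees, less where a joint would pass 70% of its speed; a pose out of reach is approached as far as the arm can. A call with a gripper value outside its range is refused whole. The fingers move at their own pace and stop on an object; FORCE is the grip in N (left out, the last holds). Time passes only in rows, so rows that do not move let the fingers close, or fill a call up. It gives the time, the measured TCP pose, the force and the opening at its end, in the units of the state.
- r.get_obs(): the state, without advancing time (a new reading comes with each control period).
- imaging.grab_frame(name): name is "side" or "top" or "wrist"; returns a dict with "color" (420x560x3 uint8, red, green, blue), "z_map" (420x560 float32, m along the optical axis (not along the pixel's ray), 0 where there is no reading), "fx", "fy", "cx", "cy" (pixels), "world_to_cam" (4x4, takes a point from world to camera coordinates); the wrist camera has in their place "hand_eye" (4x4, takes a point from camera to tool coordinates, whose origin is the TCP and whose axes are the tool frame's). Camera axes: x right, y up, looking along -z (the intrinsics and any distortion apply to the point x, -y, -z); pixel columns grow to the right and rows downward; lengths in m; the calibration is good to about 2 mm. A picture is of the moment at which its call begins: read the wrist's pose just before it.
- r.hand_in(): hands the job in, once; it reports no verdict.
The state is a dict: "clock": time; "joints": joint angles; "qvel": joint speeds; "tau": joint torques, N m; "tcp_pos": TCP position; "orientation": TCP orientation; "contact_force": force on the tool from outside, world axes, zero at the start; "moment": the same for the moment, N m; "grip_width": finger opening in m.
Only numpy, scipy, OpenCV 4.12 (cv2) and the standard library are available. Lean on these libraries where they do the work, as an engineer would, in place of code of your own. Each camera call takes 0.05 s, during which the arm holds its last target.

## Working session

There is one attempt and no reset: what is moved stays moved. The work goes in short steps, Python scripts to look and compute and a shell command to move; the robot and the scene stay as the last step left them, time stands still between calls to the robot, and variables do not carry over. Pictures are saved under pics/ and viewed, and the job is handed in when it is done.

```bash
ls; mkdir -p pics
python3 - <<'E'
from bench import r, imaging
import cv2,numpy as np
o=r.get_obs();print({k:np.round(v,3) for k,v in o.items()})
for n in ["top","side","wrist"]:
    f=imaging.grab_frame(n)
    cv2.imwrite(f"pics/{n}0.png",f["color"][...,::-1])
    print(n,[f[k] for k in("fx","fy","cx","cy")],np.round(f.get("world_to_cam",f.get("hand_eye")),3), [k for k in f])
    np.savez(f"{n}0.npz",**f)
E
```

```text
pics
{'clock': np.float64(0.0), 'joints': array([ 1.081,  0.478,  0.022,  1.556, -0.011,  1.109, -0.083]), 'qvel': array([ 0.001,  0.002,  0.   , -0.001,  0.001,  0.001, -0.001]), 'tau': array([ 0.0000e+00, -5.9646e+01,  1.6080e+00, -2.8120e+01,  1.3000e-02,
        1.0000e-02,  0.0000e+00]), 'tcp_pos': array([ 0.251, -0.626,  0.23 ]), 'orientation': array([-1.365,  0.925, -0.922]), 'contact_force': array([ 0.015,  0.789, -0.689]), 'moment': array([-0.012, -0.004,  0.012]), 'grip_width': np.float64(0.085)}
top [390.8997546860647, 390.8997546860647, 278.91003882772503, 212.85734657381093] [[ 0.028 -1.    -0.002 -0.023]
 [ 0.991  0.027  0.131 -0.511]
 [-0.131 -0.006  0.991 -1.258]
 [ 0.     0.     0.     1.   ]] ['color', 'z_map', 'fx', 'fy', 'cx', 'cy', 'world_to_cam']
side [386.88418470563846, 386.88418470563846, 283.1393487962319, 204.7876513418484] [[-0.955 -0.295  0.018  0.467]
 [ 0.237 -0.728  0.643 -0.185]
 [-0.176  0.619  0.765 -1.091]
 [ 0.     0.     0.     1.   ]] ['color', 'z_map', 'fx', 'fy', 'cx', 'cy', 'world_to_cam']
wrist [350.7437334436254, 350.7437334436254, 273.5522336432591, 208.635719984166] [[ 1.    -0.    -0.001 -0.001]
 [-0.001  0.26  -0.965 -0.143]
 [ 0.     0.965  0.26   0.065]
 [ 0.     0.     0.     1.   ]] ['color', 'z_map', 'fx', 'fy', 'cx', 'cy', 'hand_eye']
```

View pics/top0.png

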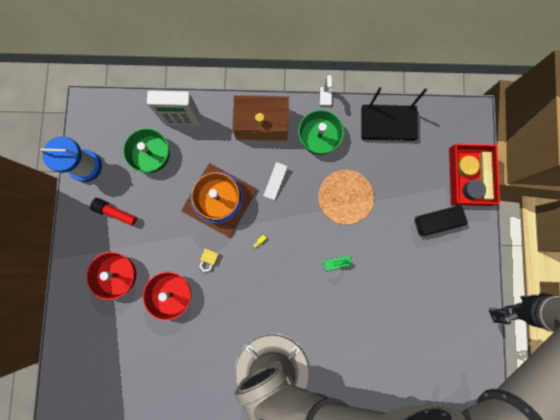

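View pics/side0.png

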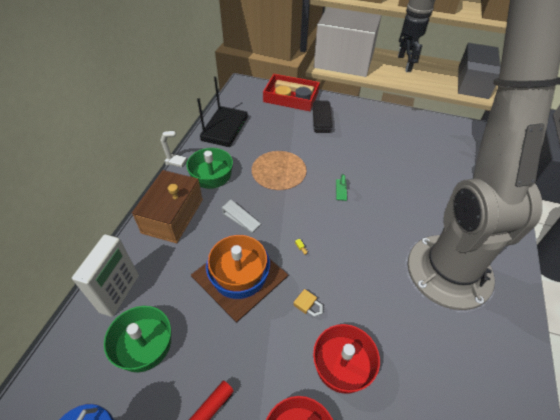

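View pics/wrist0.png

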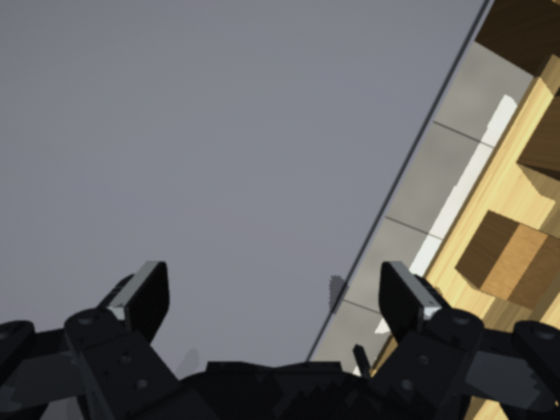

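The top view shows the orange bowl at about (217,197) in the blue one. The mat is at (346,197), the key at (260,241) and the wedge at (275,181). The padlock is at (209,258) and the hook at (338,263). Next I'll measure positions.

```bash
cat > h.py <<'E'
import cv2,numpy as np
from scipy.spatial.transform import Rotation as R
def cam(f,o=None):
    if "world_to_cam" in f:
        M=np.linalg.inv(f["world_to_cam"])
    else:
        T=np.eye(4);T[:3,:3]=R.from_rotvec(o["orientation"]).as_matrix();T[:3,3]=o["tcp_pos"]
        M=T@f["hand_eye"]
    return M
def ray(f,uv,o=None):
    M=cam(f,o);uv=np.atleast_2d(uv).astype(float)
    d=np.c_[(uv[:,0]-f["cx"])/f["fx"],-(uv[:,1]-f["cy"])/f["fy"],-np.ones(len(uv))]
    return M[:3,3],d@M[:3,:3].T
def plane(f,uv,z,o=None):
    c,d=ray(f,uv,o); return c+d*((z-c[2])/d[:,2])[:,None]
def pts(f,m,o=None):
    v,u=np.nonzero(m&(f["z_map"]>0));c,d=ray(f,np.c_[u,v],o);return c+d*f["z_map"][v,u][:,None]
def near(f,c):
    """pixels whose hsv in range"""
def hsv(f,lo,hi):
    h=cv2.cvtColor(f["color"],cv2.COLOR_RGB2HSV);return cv2.inRange(h,np.array(lo),np.array(hi))>0
def box(m,x0,y0,x1,y1):
    n=np.zeros_like(m);n[y0:y1,x0:x1]=1;return m&n
def tri(f1,p1,f2,p2):
    c1,d1=ray(f1,p1);c2,d2=ray(f2,p2);d1,d2=d1[0],d2[0]
    s=np.linalg.lstsq(np.c_[d1,-d2],c2-c1,rcond=None)[0]
    a,b=c1+s[0]*d1,c2+s[1]*d2;return (a+b)/2,np.linalg.norm(a-b)
E
python3 - <<'E'
from h import *
t=dict(np.load("top0.npz"));s=dict(np.load("side0.npz"))
np.set_printoptions(precision=4,suppress=True)
o=np.array([-1.365,.925,-.922]);print("R",R.from_rotvec(o).as_matrix())
def cen(m): 
    n,l,st,c=cv2.connectedComponentsWithStats(m.astype(np.uint8));i=1+st[1:,4].argmax();return c[i],st[i],l==i
# white knob
kt=cen(box(hsv(t,(0,0,150),(180,70,255)),195,165,240,225));ks=cen(box(hsv(s,(0,0,150),(180,70,255)),210,235,265,280))
print("knob px",kt[:2],ks[:2],"tri",tri(t,kt[0],s,ks[0]))
for f,k in((t,kt),(s,ks)):
    p=pts(f,k[2]);print("knob depth",p.mean(0),p.max(0))
for n,f,b in(("t",t,(300,150,400,250)),("s",s,(240,140,320,200))):
    m=cen(box(hsv(f,(3,70,60),(22,255,255)),*b));(e)=cv2.fitEllipse(cv2.convexHull(np.argwhere(m[2])[:,::-1].astype(np.float32)))
    print("mat",e,plane(f,[e[0]],.004))
for n,f,b in(("t",t,(245,228,275,255)),("s",s,(285,230,320,262))):
    m=cen(box(hsv(f,(20,100,80),(40,255,255)),*b));p=pts(f,m[2]);print("key",m[:2],plane(f,[m[0]],.012),p.mean(0),p.max(0),p.min(0))
    cv2.imwrite(f"pics/key_{n}.png",cv2.resize(f["color"][b[1]:b[3],b[0]:b[2],::-1],None,fx=12,fy=12,interpolation=0))
# orange rim
for n,f,b in(("t",t,(180,160,260,235)),("s",s,(200,230,280,300))):
    m=cen(box(hsv(f,(4,150,80),(14,255,255)),*b));p=pts(f,m[2]);print("orange",m[:2],p.max(0));
    q=p[p[:,2]>.085];e=cv2.minEnclosingCircle(q[:,:2].astype(np.float32));print("rim circle",e)
E
```

```text
R [[ 0.3725 -0.001   0.928 ]
 [-0.928   0.0018  0.3725]
 [-0.002  -1.     -0.0003]]
knob px (array([212.6842, 192.7719]), array([209, 189,   9,   9,  57], dtype=int32)) (array([235.2604, 250.8021]), array([231, 245,  10,  15,  96], dtype=int32)) tri (array([0.5563, 0.1969, 0.126 ]), np.float64(0.00034399840941700234))
knob depth [0.555  0.1954 0.1341] [0.5676 0.2071 0.1427]
knob depth [0.5556 0.1979 0.1276] [0.594  0.2093 0.138 ]
mat ((345.698974609375, 196.6826629638672), (54.738189697265625, 56.166259765625), 121.50193786621094) [[ 0.5774 -0.2341  0.004 ]]
mat ((278.5498962402344, 169.95362854003906), (39.01226043701172, 54.68180465698242), 90.32601928710938) [[ 0.5756 -0.2275  0.004 ]]
key (array([260.0541, 240.3919]), array([254, 235,  13,  12,  74], dtype=int32)) [[0.4204 0.0515 0.012 ]] [0.4207 0.0514 0.0109] [0.4396 0.0712 0.0228] [ 0.4013  0.0324 -0.0057]
key (array([300.5165, 245.4835]), array([295, 239,  12,  15,  91], dtype=int32)) [[0.4193 0.055  0.012 ]] [0.4193 0.0549 0.0117] [0.44   0.0736 0.0198] [ 0.3977  0.0348 -0.0016]
orange (array([211.6686, 191.3079]), array([ 192,  165,   48,   55, 1023], dtype=int32)) [0.6742 0.2694 0.0995]
rim circle ((0.5555728673934937, 0.19658899307250977), 0.07518213242292404)
orange (array([237.1644, 262.2867]), array([ 209,  235,   58,   55, 2330], dtype=int32)) [0.6271 0.2712 0.0971]
rim circle ((0.5533331632614136, 0.19596362113952637), 0.07598938792943954)
```

```bash
python3 -m jog '0 0 0 -27 0 24.4 1;0 0 0 -27 0 24.4 1;0 0 0 -27 0 24.4 1;0 0 0 -27 0 24.4 1;0 0 0 -27 0 24.4 1' 80
```

```text
clock: 0.57
tcp_pos: [0.3146, -0.4538, 0.231]
orientation: [-1.366, 0.924, -0.923]
contact_force: [0.7, 0.1, 0.7]
grip_width: 0.0853
```

View pics/key_t.png

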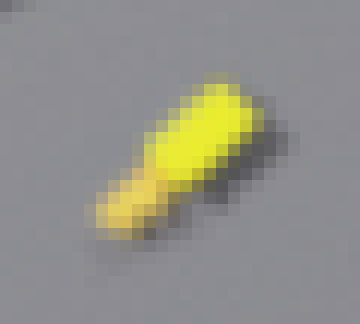

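View pics/key_s.png

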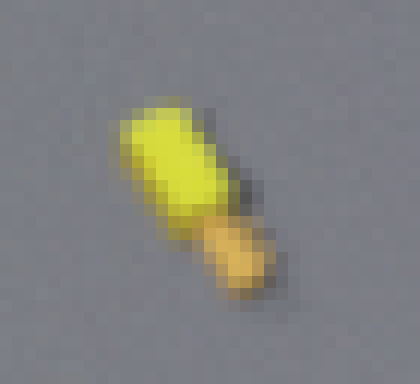

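```bash
for i in 1; do python3 -m jog '0 0 0 -27 0 24.4 1;0 0 0 -27 0 24.4 1;0 0 0 -27 0 24.4 1;0 0 0 -27 0 24.4 1;0 0 0 -27 0 24.4 1'; done
python3 -m jog '0 0 0 -27 0 24.4 1;0 0 0 -27 0 24.4 1;0 0 0 -27 0 24.4 1;0 0 0 -27 0 24.4 1;0 0 0 -27 0 24.4 1'
python3 -m jog '0 0 0 -27 0 24.4 1;0 0 0 -27 0 24.4 1;0 0 0 -27 0 24.4 1;0 0 0 -27 0 24.4 1;0 0 0 0 0 0 1'
```

```text
clock: 0.98
tcp_pos: [0.3774, -0.2832, 0.2313]
orientation: [-1.366, 0.924, -0.924]
contact_force: [0.5, 0.0, 0.3]
grip_width: 0.0855
clock: 1.4
tcp_pos: [0.4403, -0.1125, 0.2314]
orientation: [-1.366, 0.924, -0.924]
contact_force: [0.5, -0.2, 0.2]
grip_width: 0.0851
clock: 1.82
tcp_pos: [0.4923, 0.0304, 0.2318]
orientation: [-1.364, 0.916, -0.915]
contact_force: [0.7, -0.5, -0.6]
grip_width: 0.0854
```

```bash
python3 -m jog '0 0 0 -26 0 24 1;0 0 0 -26 0 24 1;0 0 0 -26 0 24 1;0 0 0 -26 0 24 1;0 0 0 -26 0 24 1'
python3 -m jog '0 0 0 0 0 0 1;0 0 0 0 0 0 1;0 0 0 0 0 0 1;0 0 0 0 0 0 1;0 0 0 0 0 0 1'
cat > look.py <<'E'
from bench import r, imaging
from h import *
import sys
np.set_printoptions(precision=4,suppress=True)
def shot(tag,n="wrist"):
    o=r.get_obs();f=imaging.grab_frame(n);cv2.imwrite(f"pics/{tag}.png",f["color"][...,::-1]);np.savez(f"{tag}.npz",**f,tcp_pos=o["tcp_pos"],orientation=o["orientation"]);print(o["joints"],o["tcp_pos"]);return f,o
if __name__=="__main__": shot(sys.argv[1],sys.argv[2])
E
python3 look.py w1 wrist
```

```text
clock: 2.23
tcp_pos: [0.5538, 0.1888, 0.2311]
orientation: [-1.366, 0.924, -0.924]
contact_force: [0.3, 0.7, -0.5]
grip_width: 0.0852
clock: 2.65
tcp_pos: [0.5535, 0.1859, 0.2313]
orientation: [-1.366, 0.925, -0.926]
contact_force: [0.1, -0.2, 0.2]
grip_width: 0.0853
[-0.0615  0.3681 -0.4704  1.7536  0.1885  1.065  -1.788 ] [0.5535 0.1859 0.2313]
```

View pics/w1.png

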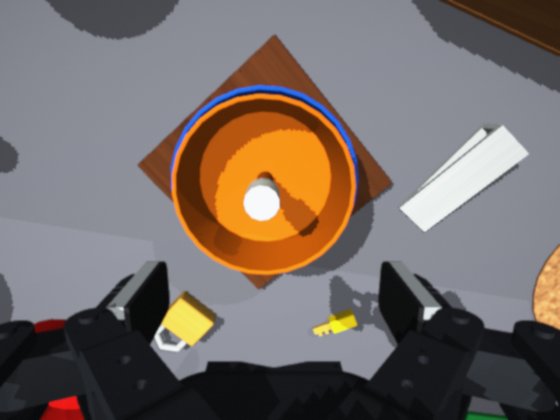

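The wrist view shows the knob top at (262,202), the orange rim around it, and the whole key at (335,323) with its blade to the left.

Run:
```python
from h import *
np.set_printoptions(precision=4,suppress=True)
f=dict(np.load("w1.npz"));o=f
def cen(m): 
    n,l,st,c=cv2.connectedComponentsWithStats(m.astype(np.uint8));i=1+st[1:,4].argmax();return c[i],st[i],l==i
k=cen(box(hsv(f,(0,0,190),(180,50,255)),235,170,290,230));print(k[:2],plane(f,[k[0]],.135,o),pts(f,k[2],o).mean(0))
m=cen(box(hsv(f,(4,150,60),(16,255,255)),160,80,370,285))[2]
h=cv2.convexHull(np.argwhere(m)[:,::-1].astype(np.float32))[:,0]
print("rim",cv2.minEnclosingCircle(plane(f,h,.092,o)[:,:2].astype(np.float32)), cv2.fitEllipse(plane(f,h,.092,o)[:,:2].astype(np.float32)))
b=(300,300,365,345)
y=cen(box(hsv(f,(27,150,150),(35,255,255)),*b));print("fob",y[:2],plane(f,[y[0]],.016,o))
q=cen(box(hsv(f,(15,100,60),(40,255,255)),*b))[2]
P=plane(f,np.argwhere(q)[:,::-1],.010,o)[:,:2];r=cv2.minAreaRect(P.astype(np.float32));print("key",r,P.mean(0))
T=plane(f,np.argwhere(y[2])[:,::-1],.016,o)[:,:2];print(cv2.minAreaRect((T*1000).astype(np.float32)))
d=np.linalg.svd(P-P.mean(0))[2][0];print("axis az",np.degrees(np.arctan2(d[1],d[0])))
cv2.imwrite("pics/keyw.png",cv2.resize(f["color"][b[1]:b[3],b[0]:b[2],::-1],None,fx=10,fy=10,interpolation=0))
M=R.from_rotvec(o["orientation"]).as_matrix();print(M,M.T@(np.array([.555,.196,.1])-o["tcp_pos"])*1000)
```

```text
(array([261.1539, 202.0312]), array([244, 184,  36,  36, 994], dtype=int32)) [[0.5547 0.1965 0.135 ]] [0.5547 0.1966 0.1356]
rim ((0.5577152967453003, 0.19667139649391174), 0.08901907503604889) ((0.5605852007865906, 0.197587788105011), (0.16637831926345825, 0.1685846596956253), 103.45228576660156)
fob (array([340.1306, 324.5586]), array([329, 318,  25,  15, 222], dtype=int32)) [[0.4226 0.0508 0.016 ]]
key ((0.4177779257297516, 0.05552821233868599), (0.02506670355796814, 0.05173486843705177), 42.95033264160156) [0.4203 0.0524]
((424.0268249511719, 49.95104217529297), (16.377681732177734, 27.78975486755371), 42.72673416137695)
axis az 135.264948543294
[[ 0.3704 -0.0001  0.9289]
 [-0.9289 -0.001   0.3704]
 [ 0.0009 -1.     -0.0005]] [ -8.9966 131.2463   5.1984]
```

View pics/keyw.png

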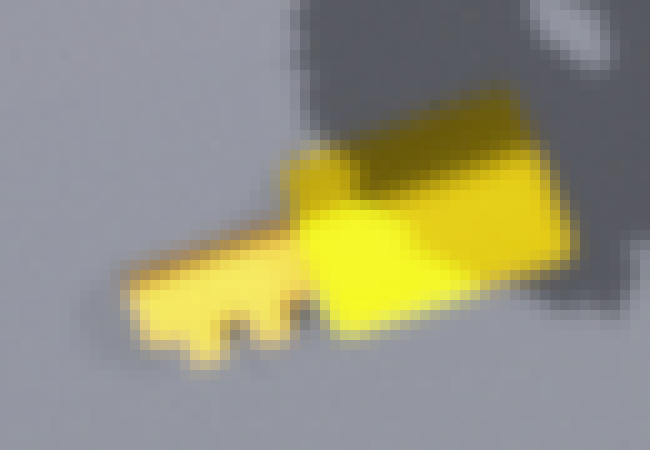

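```bash
python3 -m jog '0 0 0 -9.3 0 5.1 1;0 0 0 0 15 0 1;0 0 0 0 20 0 1;0 0 0 0 20 0 1;0 0 0 0 15 0 1'
python3 -m jog '0 0 0 0 0 0 1;0 0 0 0 0 0 1;0 0 0 0 0 0 1;0 0 0 0 0 0 1;0 0 0 0 0 0 1'
python3 look.py w2 wrist; python3 look.py s2 side
```

```text
clock: 3.12
tcp_pos: [0.5544, 0.1985, 0.1601]
orientation: [-1.366, 0.924, -0.923]
contact_force: [-0.6, -0.2, 0.4]
grip_width: 0.0855
clock: 3.53
tcp_pos: [0.5555, 0.1987, 0.1626]
orientation: [-1.364, 0.922, -0.924]
contact_force: [0.0, 0.3, 0.0]
grip_width: 0.0853
[-0.0983  0.4503 -0.4553  1.8074  0.2403  0.9364 -1.8465] [0.5555 0.1987 0.1626]
[-0.0983  0.4504 -0.4552  1.8077  0.2404  0.9363 -1.8465] [0.5554 0.1985 0.1623]
```

View pics/w2.png

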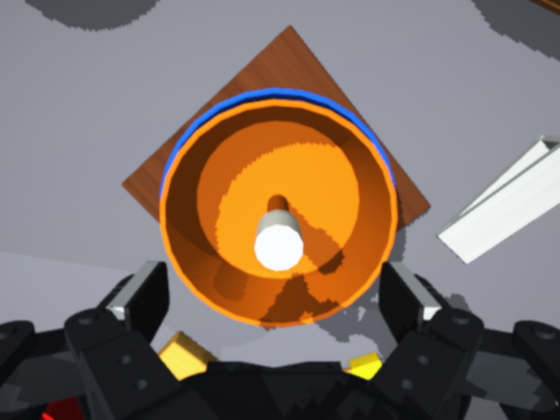

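View pics/s2.png

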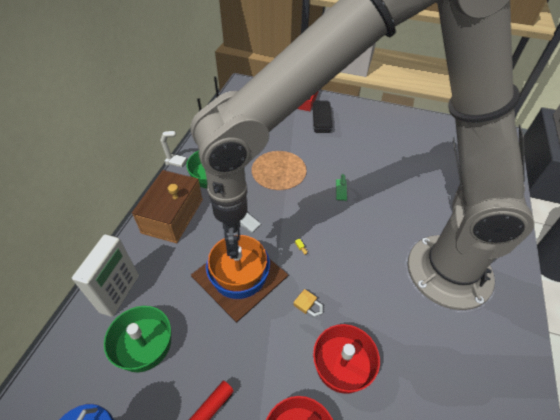

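The knob is centred at (279,243), about 2 mm off the gripper's axis, so I'll correct while descending.

```bash
python3 - <<'E'
from h import *
f=dict(np.load("w2.npz"))
m=box(hsv(f,(0,0,190),(180,50,255)),245,215,310,275)
n,l,st,c=cv2.connectedComponentsWithStats(m.astype(np.uint8));i=1+st[1:,4].argmax();print(c[i],plane(f,[c[i]],.135,f))
E
python3 -m jog '0 0 0 1.5 10 -1.7 1;0 0 0 0 15 0 1;0 0 0 0 18 0 1;0 0 0 0 15 0 1;0 0 0 0 5 0 1'
python3 -m jog '0 0 0 0 0 0 1;0 0 0 0 0 0 1;0 0 0 0 0 0 1;0 0 0 0 0 0 1;0 0 0 0 0 0 1'
```

```text
[277.52214695 244.50286608] [[0.55552151 0.1974257  0.135     ]]
clock: 4.05
tcp_pos: [0.5522, 0.1952, 0.0956]
orientation: [-1.369, 0.926, -0.922]
contact_force: [0.1, -1.2, -0.2]
grip_width: 0.0855
clock: 4.47
tcp_pos: [0.5543, 0.1964, 0.0992]
orientation: [-1.365, 0.923, -0.924]
contact_force: [-0.6, -0.0, -0.2]
grip_width: 0.0853
```

Centred, so I'll close.

```bash
python3 -m jog '0 0 0 0 0 0 0.5;0 0 0 0 0 0 0;0 0 0 0 0 0 0;0 0 0 0 0 0 0;0 0 0 0 0 0 0' 90
python3 -m jog '0 0 0 0 0 0 0;0 0 0 0 0 0 0;0 0 0 0 0 0 0;0 0 0 0 0 0 0;0 0 0 0 0 0 0' 90; python3 look.py w3 wrist
```

```text
clock: 4.88
tcp_pos: [0.554, 0.196, 0.0984]
orientation: [-1.366, 0.923, -0.924]
contact_force: [4.7, -12.8, 10.9]
grip_width: 0.0256
clock: 5.3
tcp_pos: [0.554, 0.1958, 0.0987]
orientation: [-1.366, 0.923, -0.924]
contact_force: [-0.2, -2.6, 5.3]
grip_width: 0.024
[-0.1195  0.5275 -0.4277  1.8573  0.2912  0.8183 -1.8858] [0.554  0.1958 0.0987]
```

View pics/w3.png

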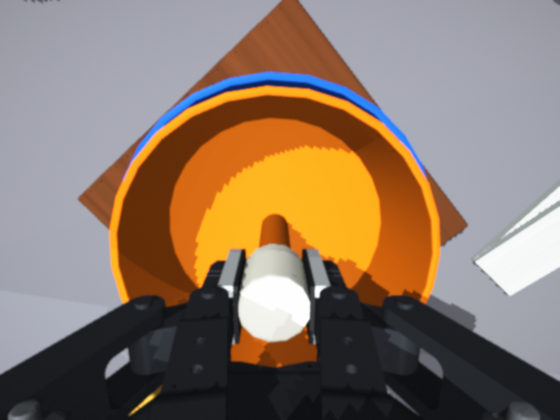

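The fingers hold the knob at (275,300). Now a slow lift.

```bash
python3 -m jog '0 0 0 0 -4 0 0;0 0 0 0 -4 0 0;0 0 0 0 -4 0 0;0 0 0 0 -4 0 0;0 0 0 0 -4 0 0'
python3 -m jog '0 0 0 0 -6 0 0;0 0 0 0 -6 0 0;0 0 0 0 -6 0 0;0 0 0 0 -6 0 0;0 0 0 0 -6 0 0'; python3 look.py s3 side; python3 look.py w4 wrist
```

```text
clock: 5.77
tcp_pos: [0.5535, 0.1959, 0.1184]
orientation: [-1.367, 0.924, -0.924]
contact_force: [1.1, -1.8, -7.4]
grip_width: 0.0238
clock: 6.18
tcp_pos: [0.5539, 0.1968, 0.1495]
orientation: [-1.365, 0.923, -0.923]
contact_force: [-0.7, 0.7, -2.2]
grip_width: 0.0243
[-0.0993  0.4632 -0.4516  1.8222  0.2491  0.9113 -1.8518] [0.5539 0.1968 0.1495]
[-0.0991  0.4621 -0.4518  1.8211  0.2489  0.9119 -1.8516] [0.5545 0.197  0.1506]
```

View pics/s3.png

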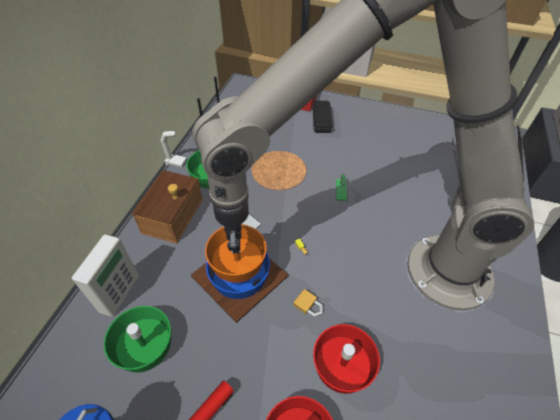

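View pics/w4.png

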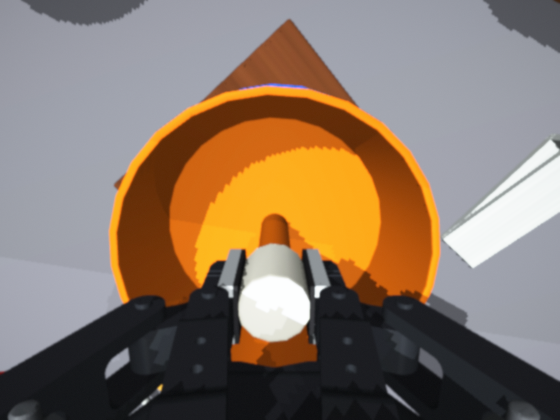

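The bowl is clear of the blue one and level. I'll raise it further and carry it to the mat.

```bash
python3 -m jog '0 0 0 0 -10 0 0;0 0 0 0 -15 0 0;0 0 0 0 -15 0 0;0 0 0 0 -10 0 0;0 0 0 0 -4 0 0'
python3 -m jog '0 0 0 8 0 -3 0;0 0 0 16 0 -6 0;0 0 0 22 0 -7.5 0;0 0 0 24 0 -8 0;0 0 0 24 0 -8 0'
python3 -m jog '0 0 0 24 0 -8 0;0 0 0 24 0 -8 0;0 0 0 24 0 -8 0;0 0 0 24 0 -8 0;0 0 0 24 0 -8 0'
python3 -m jog '0 0 0 24 0 -8 0;0 0 0 24 0 -8 0;0 0 0 24 0 -8 0;0 0 0 24 0 -8 0;0 0 0 24 0 -8 0'
python3 -m jog '0 0 0 24 0 -8 0;0 0 0 20 0 -7 0;0 0 0 14 0 -5 0;0 0 0 6 0 -2 0;0 0 0 0 0 0 0'
python3 -m jog '0 0 0 0 0 0 0;0 0 0 0 0 0 0;0 0 0 0 0 0 0;0 0 0 0 0 0 0;0 0 0 0 0 0 0'
python3 look.py s5 side; python3 look.py w5 wrist;python3 look.py t5 top
```

```text
clock: 6.7
tcp_pos: [0.5545, 0.1967, 0.2043]
orientation: [-1.364, 0.922, -0.924]
contact_force: [-0.2, 0.6, -1.3]
grip_width: 0.0244
clock: 7.12
tcp_pos: [0.5579, 0.0951, 0.2013]
orientation: [-1.368, 0.924, -0.923]
contact_force: [0.2, 0.0, -1.9]
grip_width: 0.0241
clock: 7.53
tcp_pos: [0.5652, -0.0315, 0.2013]
orientation: [-1.367, 0.925, -0.923]
contact_force: [-0.0, 0.0, -1.3]
grip_width: 0.0243
clock: 7.95
tcp_pos: [0.5726, -0.1576, 0.2012]
orientation: [-1.367, 0.926, -0.923]
contact_force: [0.1, -0.6, -1.3]
grip_width: 0.0244
clock: 8.37
tcp_pos: [0.5765, -0.225, 0.2015]
orientation: [-1.366, 0.926, -0.925]
contact_force: [0.4, -0.7, -0.9]
grip_width: 0.0242
clock: 8.78
tcp_pos: [0.5774, -0.2223, 0.2025]
orientation: [-1.366, 0.922, -0.923]
contact_force: [-0.0, -0.5, -1.7]
grip_width: 0.0242
[ 0.5128  0.4339 -0.3263  1.7078  0.1581  1.0255 -1.0553] [ 0.5774 -0.2223  0.2025]
[ 0.513   0.434  -0.3261  1.7078  0.1581  1.0256 -1.0553] [ 0.5774 -0.2226  0.2024]
[ 0.5132  0.434  -0.3259  1.7077  0.1582  1.0256 -1.0553] [ 0.5773 -0.2228  0.2024]
```

View pics/s5.png

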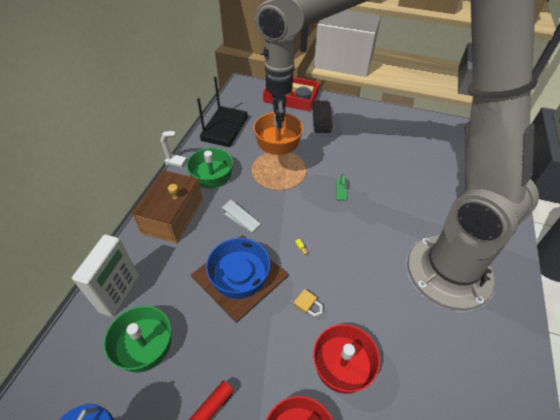

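View pics/w5.png

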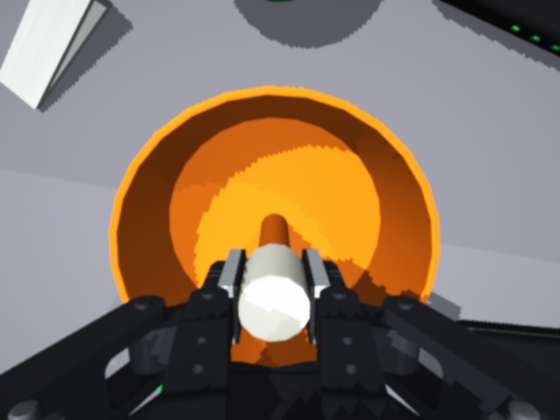

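View pics/t5.png

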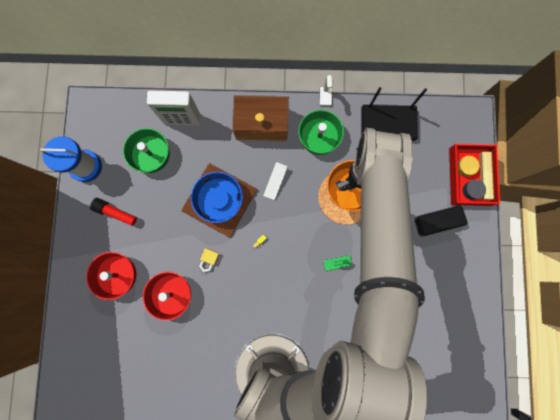

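```bash
python3 -m jog '0 0 0 7 10 -4 0;0 0 0 0 22 0 0;0 0 0 0 25 0 0;0 0 0 0 25 0 0;0 0 0 0 22 0 0'
python3 -m jog '0 0 0 0 12 0 0;0 0 0 0 4 0 0;0 0 0 0 0 0 0;0 0 0 0 0 0 0;0 0 0 0 0 0 0'
python3 look.py s6 side
```

```text
clock: 9.35
tcp_pos: [0.5752, -0.232, 0.0961]
orientation: [-1.366, 0.925, -0.923]
contact_force: [0.4, 0.3, -1.5]
grip_width: 0.0242
clock: 9.77
tcp_pos: [0.5773, -0.2316, 0.0838]
orientation: [-1.365, 0.921, -0.926]
contact_force: [-0.1, -0.7, -1.0]
grip_width: 0.0241
[ 0.4991  0.5745 -0.294   1.7902  0.2202  0.8063 -1.0922] [ 0.5773 -0.2316  0.0838]
```

View pics/s6.png

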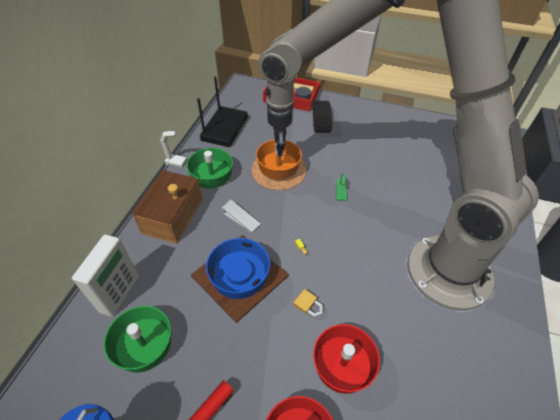

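```bash
python3 -m jog '0 0 0 0 5 0 0;0 0 0 0 4 0 0;0 0 0 0 3 0 0;0 0 0 0 2 0 0;0 0 0 0 2 0 0'
python3 -m jog '0 0 0 0 1 0 0;0 0 0 0 0 0 0;0 0 0 0 0 0 0;0 0 0 0 0 0 0;0 0 0 0 0 0 0'
```

```text
clock: 10.23
tcp_pos: [0.576, -0.2311, 0.0659]
orientation: [-1.366, 0.924, -0.923]
contact_force: [0.4, -0.1, -1.9]
grip_width: 0.024
clock: 10.65
tcp_pos: [0.5763, -0.2313, 0.0655]
orientation: [-1.366, 0.923, -0.924]
contact_force: [-0.6, 0.4, 1.3]
grip_width: 0.0242
```

```bash
python3 -m jog '0 0 0 0 0.7 0 0;0 0 0 0 0 0 0;0 0 0 0 0 0 0;0 0 0 0 0 0 0;0 0 0 0 0 0 0'
python3 look.py s7 side; python3 look.py t7 top
```

```text
clock: 11.07
tcp_pos: [0.5763, -0.2314, 0.0654]
orientation: [-1.366, 0.923, -0.924]
contact_force: [-1.8, -0.2, 7.3]
grip_width: 0.0245
[ 0.4938  0.5985 -0.2872  1.7996  0.2304  0.7757 -1.1007] [ 0.5763 -0.2314  0.0654]
[ 0.4938  0.5985 -0.2872  1.7996  0.2304  0.7757 -1.1007] [ 0.5763 -0.2314  0.0655]
```

View pics/s7.png

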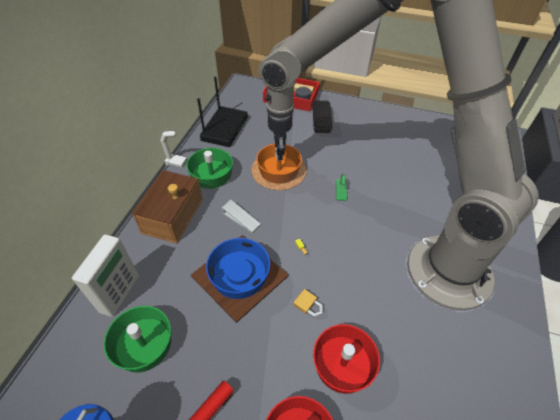

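The bowl stands on the mat and the contact force has risen, so I'll let go, then go straight up.

```bash
python3 -m jog '0 0 0 0 0 0 0.6;0 0 0 0 0 0 0.8;0 0 0 0 0 0 0.8;0 0 0 0 0 0 0.8;0 0 0 0 0 0 0.8'
python3 -m jog '0 0 0 0 -8 0 0.8;0 0 0 0 -15 0 0.8;0 0 0 0 -25 0 0.8;0 0 0 0 -35 0 0.8;0 0 0 0 -35 0 0.8'
python3 -m jog '0 0 0 0 -35 0 0.8;0 0 0 0 -20 0 0.8;0 0 0 0 0 0 0.8;0 0 0 0 0 0 0.8;0 0 0 0 0 0 0.8'
python3 look.py w8 wrist
```

```text
clock: 11.58
tcp_pos: [0.5761, -0.2311, 0.0644]
orientation: [-1.366, 0.924, -0.923]
contact_force: [-0.1, -0.1, 0.5]
grip_width: 0.0684
clock: 12.0
tcp_pos: [0.5754, -0.2309, 0.1837]
orientation: [-1.366, 0.925, -0.922]
contact_force: [0.9, 0.0, -0.4]
grip_width: 0.0682
clock: 12.42
tcp_pos: [0.5755, -0.2311, 0.2371]
orientation: [-1.366, 0.924, -0.923]
contact_force: [0.4, 0.1, 0.0]
grip_width: 0.0684
[ 0.5297  0.4042 -0.3292  1.6677  0.1437  1.0944 -1.03  ] [ 0.5755 -0.2311  0.2371]
```

View pics/w8.png

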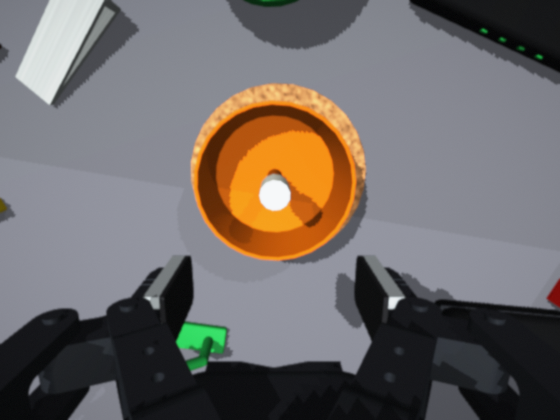

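The orange bowl is upright on the mat: rim centre at about (275,180), knob at (274,195). The next step is to move above the key and turn to its heading.

```bash
python3 -m jog '0 0 0 -31.7 0 -3.7 1;0 0 0 -31.7 0 -3.7 1;0 0 0 -31.7 0 -3.7 1;0 0 0 -31.7 0 -3.7 1;0 0 0 -31.7 0 -3.7 1'
python3 -m jog '0 0 0 -31.7 0 -3.7 1;0 0 0 -31.7 0 -3.7 1;0 0 0 -31.7 0 -3.7 1;0 0 0 -31.7 0 -3.7 1;0 0 0 -31.7 0 -3.7 1'
python3 -m jog '0 -7 0 0 0 0 1;0 -7 0 0 0 0 1;0 -7 0 0 0 0 1;0 -7 0 0 0 0 1;0 -7 0 0 0 0 1'
python3 -m jog '0 -7 0 0 0 0 1;0 -7 0 0 0 0 1;0 -7 0 0 0 0 1;0 -7 0 0 0 0 1;0 -7 0 0 0 0 1'
python3 -m jog '0 -7 0 0 0 0 1;0 -7 0 0 0 0 1;0 -7 0 0 0 0 1;0 -7 0 0 0 0 1;0 -7 0 0 0 0 1'
python3 -m jog '0 -6 0 0 0 0 1;0 0 0 0 0 0 1;0 0 0 0 0 0 1;0 0 0 0 0 0 1;0 0 0 0 0 0 1'
python3 look.py w9 wrist
```

```text
clock: 12.88
tcp_pos: [0.4981, -0.0898, 0.2361]
orientation: [-1.367, 0.926, -0.921]
contact_force: [0.5, -0.1, 1.4]
grip_width: 0.0852
clock: 13.3
tcp_pos: [0.4219, 0.0501, 0.2364]
orientation: [-1.368, 0.925, -0.922]
contact_force: [1.0, 0.2, 0.7]
grip_width: 0.0853
clock: 13.72
tcp_pos: [0.4227, 0.0491, 0.2364]
orientation: [-1.525, 0.45, -0.446]
contact_force: [0.4, -0.3, 0.1]
grip_width: 0.0854
clock: 14.13
tcp_pos: [0.4228, 0.049, 0.2364]
orientation: [-1.57, -0.028, 0.033]
contact_force: [-0.5, -0.8, -0.9]
grip_width: 0.0852
clock: 14.55
tcp_pos: [0.4228, 0.049, 0.2364]
orientation: [-1.509, -0.507, 0.511]
contact_force: [-0.1, -0.2, -0.4]
grip_width: 0.0856
clock: 14.97
tcp_pos: [0.4235, 0.0491, 0.2373]
orientation: [-1.491, -0.583, 0.584]
contact_force: [0.5, 0.3, -0.2]
grip_width: 0.0858
[ 0.3815  0.1051 -0.6737  2.0714  0.0781  0.99    0.4137] [0.4235 0.0491 0.2373]
```

View pics/w9.png

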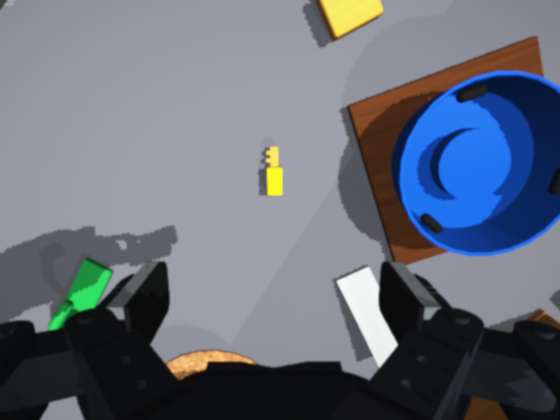

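The key is at (275,181), nearly in line with the image column, with its blade up.

```bash
cat > key.py <<'E'
from h import *
import sys
np.set_printoptions(precision=4,suppress=True)
f=dict(np.load(sys.argv[1]));b=[int(a) for a in sys.argv[2:6]]
m=box(hsv(f,(27,150,70),(35,255,255)),*b)
n,l,st,c=cv2.connectedComponentsWithStats(m.astype(np.uint8));i=1+st[1:,4].argmax();print(c[i],st[i])
P=plane(f,np.argwhere(l==i)[:,::-1],.015,f)[:,:2]*1000;(cx,cy),wh,a=r=cv2.minAreaRect(P.astype(np.float32));print(r)
M=R.from_rotvec(f["orientation"]).as_matrix();print("tool x az",np.degrees(np.arctan2(M[1,0],M[0,0])),"tilt",M[2])
q=box(hsv(f,(15,100,60),(40,255,255)),*b);Q=plane(f,np.argwhere(q)[:,::-1],.011,f)[:,:2];d=np.linalg.svd(Q-Q.mean(0))[2][0];print("az",np.degrees(np.arctan2(d[1],d[0])))
print("delta tool mm",M.T@(np.array([cx/1000,cy/1000,.004])-f["tcp_pos"])*1000)
E
python3 key.py w9.npz 255 140 295 205
python3 - <<'E'
from h import *
f=dict(np.load("w9.npz"));print(plane(f,[[340,272],[372,268],[395,365]],.03,f),plane(f,[[110,268],[55,330]],.01,f))
E
```

```text
[273.9568 180.5324] [267 167  15  29 417]
((424.343994140625, 47.8961296081543), (14.93773365020752, 30.027536392211914), 42.78736114501953)
tool x az 42.754997907219526 tilt [-0.0005 -1.      0.0005]
az -43.330287460209284
delta tool mm [ -0.0659 233.2748  -1.6289]
[[ 0.54327234  0.02516271  0.03      ]
 [ 0.56535345  0.05205142  0.03      ]
 [ 0.67592054 -0.01430825  0.03      ]] [[ 0.3555572  -0.1547805   0.01      ]
 [ 0.35474997 -0.26628865  0.01      ]]
```

```bash
python3 -m jog '0 0 0 0 20 -1.6 1;0 0 0 0 35 0 1;0 0 0 0 40 0 1;0 0 0 0 35 0 1;0 0 0 0 20 0 1'
python3 -m jog '0 0 0 0 0 0 1;0 0 0 0 0 0 1;0 0 0 0 0 0 1;0 0 0 0 0 0 1;0 0 0 0 0 0 1'
python3 look.py w10 wrist
```

```text
clock: 15.43
tcp_pos: [0.4228, 0.0477, 0.0845]
orientation: [-1.489, -0.581, 0.587]
contact_force: [-0.0, -0.6, -0.5]
grip_width: 0.0857
clock: 15.85
tcp_pos: [0.426, 0.0481, 0.0891]
orientation: [-1.492, -0.587, 0.582]
contact_force: [0.3, -0.3, -0.8]
grip_width: 0.0854
[ 0.2654  0.351  -0.604   2.2157  0.3276  0.6563  0.1758] [0.426  0.0481 0.0891]
```

View pics/w10.png

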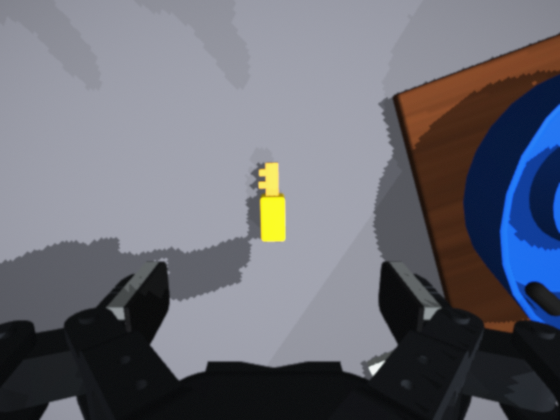

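```bash
python3 key.py w10.npz 245 150 300 250
python3 - <<'E'
from h import *
f=dict(np.load("w10.npz"));M=R.from_rotvec(f["orientation"]).as_matrix()
print(((plane(f,[[398,97],[440,270],[447,300]],.012,f)-f["tcp_pos"])@M).round(3))
print(((plane(f,[[372,370]],.03,f)-f["tcp_pos"])@M).round(3))
E
```

```text
[272.5553 218.3465] [ 261  197   24   44 1039]
((424.4941101074219, 48.337032318115234), (15.071956634521484, 29.073787689208984), 42.838436126708984)
tool x az 42.839619247362315 tilt [ 0.0023 -1.     -0.0022]
az -43.78428965102566
delta tool mm [-1.1671 85.0927  1.4275]
[[ 0.074  0.077  0.077]
 [ 0.113  0.077 -0.036]
 [ 0.121  0.078 -0.059]]
[[ 0.067  0.059 -0.102]]
```

```bash
python3 -m jog '0 0 0 -1 10 1.4 1;0 0 0 0 18 0 1;0 0 0 0 18 0 1;0 0 0 0 12 0 1;0 0 0 0 6 0 1'
python3 -m jog '0 0 0 0 4 0 1;0 0 0 0 0 0 1;0 0 0 0 0 0 1;0 0 0 0 0 0 1;0 0 0 0 0 0 1'
python3 look.py w11 wrist; python3 key.py w11.npz 225 120 320 350
```

```text
clock: 16.32
tcp_pos: [0.4221, 0.0482, 0.0221]
orientation: [-1.49, -0.584, 0.587]
contact_force: [0.2, 0.1, 0.2]
grip_width: 0.0853
clock: 16.73
tcp_pos: [0.4236, 0.0484, 0.0202]
orientation: [-1.491, -0.586, 0.584]
contact_force: [-0.2, -0.4, -0.2]
grip_width: 0.0851
[ 0.1647  0.4791 -0.5008  2.258   0.4775  0.5032  0.0353] [0.4236 0.0484 0.0202]
[275.6974 258.0176] [ 259  237   35   53 1421]
((423.6436767578125, 49.53268051147461), (15.406332969665527, 25.886606216430664), 43.716392517089844)
tool x az 42.86187788846272 tilt [ 0.001  -1.     -0.0008]
az -43.964376022852804
delta tool mm [ 0.746  16.1881  0.8447]
```

View pics/w11.png

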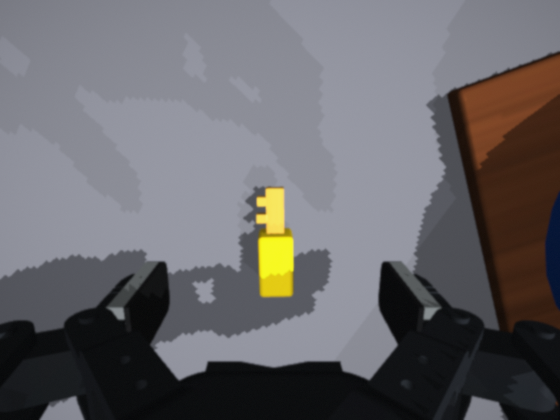

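```bash
python3 -m jog '0 0 0 0 5 0 1;0 0 0 0 5 0 1;0 0 0 0 3 0 1;0 0 0 0 2.5 0 1;0 0 0 0 0 0 1' 40
python3 -m jog '0 0 0 0 0 0 0.5;0 0 0 0 0 0 0.3;0 0 0 0 0 0 0;0 0 0 0 0 0 0;0 0 0 0 0 0 0' 40
python3 -m jog '0 0 0 0 0 0 0;0 0 0 0 0 0 0;0 0 0 0 0 0 0;0 0 0 0 0 0 0;0 0 0 0 0 0 0' 40
```

```text
clock: 17.2
tcp_pos: [0.4226, 0.0483, 0.0034]
orientation: [-1.49, -0.584, 0.586]
contact_force: [0.1, -0.7, 0.5]
grip_width: 0.0855
clock: 17.62
tcp_pos: [0.4232, 0.0484, 0.0042]
orientation: [-1.49, -0.585, 0.585]
contact_force: [-0.6, -0.5, -1.2]
grip_width: 0.0258
clock: 18.03
tcp_pos: [0.4232, 0.0483, 0.0043]
orientation: [-1.491, -0.585, 0.585]
contact_force: [-1.3, -2.0, 5.2]
grip_width: 0.015
```

Gripped at 15 mm. Lift and look.

```bash
python3 -m jog '0 0 0 0 -6 0 0;0 0 0 0 -15 0 0;0 0 0 0 -25 0 0;0 0 0 0 -35 0 0;0 0 0 0 -35 0 0'
python3 -m jog '0 0 0 0 -35 0 0;0 0 0 0 -25 0 0;0 0 0 0 -10 0 0;0 0 0 0 0 0 0;0 0 0 0 0 0 0'
python3 look.py w12 wrist
```

```text
clock: 18.45
tcp_pos: [0.4219, 0.0485, 0.121]
orientation: [-1.489, -0.584, 0.588]
contact_force: [1.1, -1.2, 0.3]
grip_width: 0.0149
clock: 18.87
tcp_pos: [0.4228, 0.048, 0.1897]
orientation: [-1.491, -0.585, 0.585]
contact_force: [0.4, -0.9, -0.7]
grip_width: 0.0145
[ 0.3804  0.1765 -0.6942  2.1282  0.1467  0.8825  0.3481] [0.4228 0.048  0.1897]
```

View pics/w12.png

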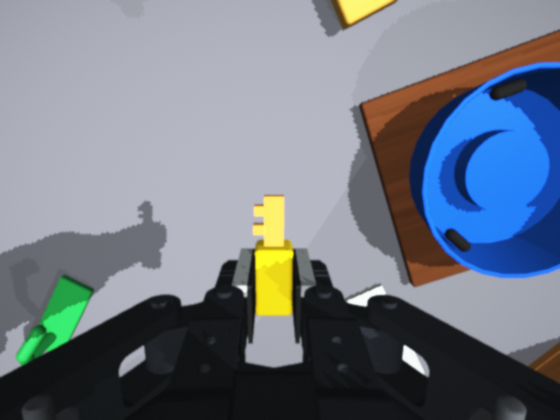

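```bash
python3 -m jog '0 0 0 -6 0 -15 0;0 0 0 -10.7 0 -28.8 0;0 0 0 -10.7 0 -28.8 0;0 0 0 -10.7 0 -28.8 0;0 0 0 -10.7 0 -28.8 0'
python3 -m jog '0 0 0 -10.7 0 -28.8 0;0 0 0 -10.7 0 -28.8 0;0 0 0 -10.7 0 -28.8 0;0 0 0 -10.7 0 -28.8 0;0 0 0 -10.7 0 -28.8 0'
python3 -m jog '0 0 0 -10.7 0 -28 0;0 0 0 -4.6 0 -14.2 0;0 0 0 0 0 0 0;0 0 0 0 0 0 0;0 0 0 0 0 0 0'
python3 look.py w13 wrist;python3 look.py t13 top;python3 look.py s13 side
```

```text
clock: 19.33
tcp_pos: [0.475, -0.0814, 0.1878]
orientation: [-1.488, -0.583, 0.588]
contact_force: [0.7, 0.7, -0.3]
grip_width: 0.015
clock: 19.75
tcp_pos: [0.5338, -0.2232, 0.1872]
orientation: [-1.487, -0.583, 0.588]
contact_force: [0.7, -0.1, -1.0]
grip_width: 0.0149
clock: 20.17
tcp_pos: [0.5514, -0.2618, 0.1882]
orientation: [-1.487, -0.585, 0.588]
contact_force: [-0.6, -0.4, -0.9]
grip_width: 0.0149
[ 0.7055  0.4604 -0.4835  1.7303  0.2442  1.0146  0.8841] [ 0.5514 -0.2618  0.1882]
[ 0.7053  0.4595 -0.4838  1.7302  0.2442  1.0147  0.8843] [ 0.5516 -0.2616  0.1888]
[ 0.7053  0.459  -0.4838  1.7299  0.2443  1.0148  0.8844] [ 0.5517 -0.2617  0.1892]
```

View pics/w13.png

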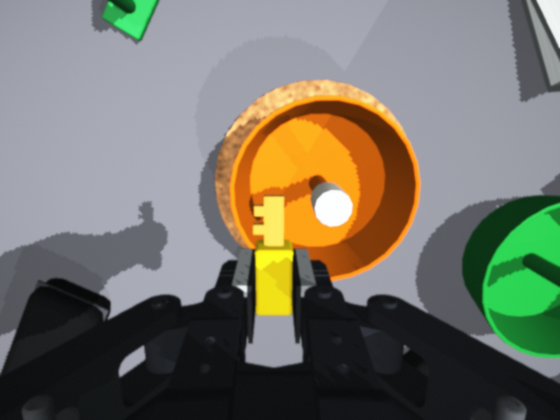

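View pics/s13.png

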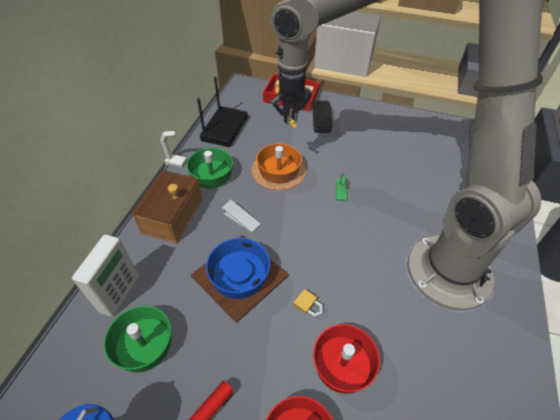

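The bowl, its knob at (333,207), and the held key at (273,255) are all in view. I'll use the depth map to check the gripper's profile against the knob.

Run:
```python
from h import *
np.set_printoptions(precision=4,suppress=True)
f=dict(np.load("w13.npz"));M=R.from_rotvec(f["orientation"]).as_matrix()
m=box(hsv(f,(0,0,170),(180,60,255)),305,180,360,230)
n,l,st,c=cv2.connectedComponentsWithStats(m.astype(np.uint8));i=1+st[1:,4].argmax();k=plane(f,[c[i]],.102,f);print(c[i],k,pts(f,l==i,f).max(0),"tool",(k-f["tcp_pos"])@M*1000)
P=(pts(f,f["z_map"]>0,f)-f["tcp_pos"])@M*1000
g=P[(P[:,1]<8)&(abs(P[:,0])<90)&(P[:,2]<70)]
for y in range(-100,10,8):
    s=g[(g[:,1]>=y)&(g[:,1]<y+8)]
    if len(s)>5: print(y,len(s),"x",s[:,0].min().round(),s[:,0].max().round(),"z",s[:,2].min().round(),s[:,2].max().round())
```

```text
[332.9991 207.0472] [[ 0.576 -0.23   0.102]] [ 0.6224 -0.2178  0.1046] tool [[39.7649 86.1969  6.1372]]
-100 4089 x -20.0 51.0 z 14.0 22.0
-92 10200 x -56.0 57.0 z 5.0 20.0
-84 12234 x -59.0 60.0 z -3.0 20.0
-76 9309 x -56.0 56.0 z -9.0 19.0
-68 5087 x -51.0 50.0 z -9.0 19.0
-60 7610 x -46.0 45.0 z -10.0 16.0
-52 2736 x -41.0 40.0 z -7.0 16.0
-44 1331 x -29.0 28.0 z -10.0 15.0
-36 636 x -21.0 20.0 z -10.0 13.0
-28 769 x -21.0 21.0 z -10.0 13.0
-20 2182 x -22.0 21.0 z -15.0 14.0
-12 2562 x -21.0 20.0 z -16.0 36.0
-4 110 x -9.0 7.0 z 12.0 35.0
```

```bash
python3 -m jog '0 0 0 -3 10 0 0;0 0 0 0 25 0 0;0 0 0 0 30 0 0;0 0 0 0 25 0 0;0 0 0 0 15 0 0'
python3 -m jog '0 0 0 0 12 0 0;0 0 0 0 6 0 0;0 0 0 0 2 0 0;0 0 0 0 0 0 0;0 0 0 0 0 0 0'
python3 look.py w14 wrist;python3 look.py s14 side
```

```text
clock: 20.73
tcp_pos: [0.5478, -0.2648, 0.0818]
orientation: [-1.488, -0.583, 0.588]
contact_force: [-0.4, 0.9, -0.8]
grip_width: 0.015
clock: 21.15
tcp_pos: [0.5508, -0.2658, 0.0661]
orientation: [-1.492, -0.586, 0.584]
contact_force: [0.8, -0.4, -0.4]
grip_width: 0.0145
[ 0.6661  0.606  -0.4288  1.8164  0.34    0.7904  0.8115] [ 0.5508 -0.2658  0.0661]
[ 0.6662  0.6058 -0.4289  1.8163  0.34    0.7905  0.8116] [ 0.5509 -0.2659  0.0663]
```

View pics/w14.png

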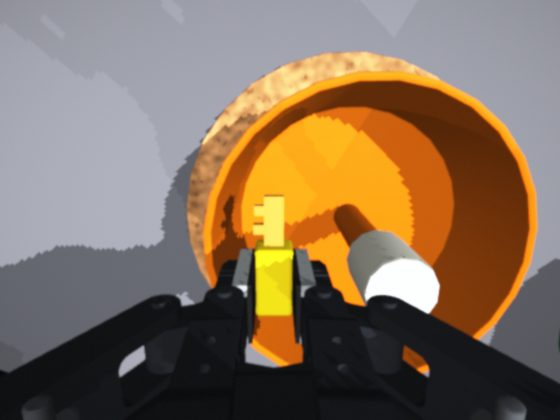

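View pics/s14.png

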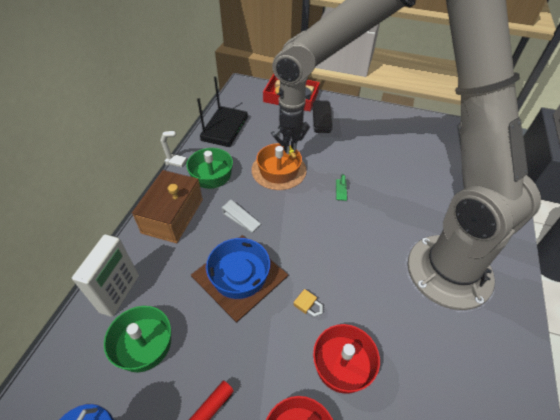

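The key hangs above the ring with the knob at (400,285), clear of the fingers, so I'll open slightly to let it drop.

```bash
python3 -m jog '0 0 0 0 0 0 0.28;0 0 0 0 0 0 0.28;0 0 0 0 0 0 0.28;0 0 0 0 0 0 0.28;0 0 0 0 0 0 0.28'
python3 look.py w15 wrist
python3 -m jog '0 0 0 0 -10 0 0.28;0 0 0 0 -20 0 0.28;0 0 0 0 -30 0 0.28;0 0 0 0 -35 0 0.28;0 0 0 0 -35 0 0.28'
python3 -m jog '0 0 0 0 -30 0 0.28;0 0 0 0 -10 0 0.28;0 0 0 0 0 0 0.28;0 0 0 0 0 0 0.28;0 0 0 0 0 0 0.28'
python3 look.py w16 wrist;python3 look.py t16 top;python3 look.py s16 side
```

```text
clock: 21.67
tcp_pos: [0.5501, -0.2656, 0.0652]
orientation: [-1.491, -0.585, 0.585]
contact_force: [-0.0, 0.1, -0.3]
grip_width: 0.0236
[ 0.6661  0.6069 -0.4285  1.8173  0.3401  0.7902  0.8114] [ 0.5501 -0.2656  0.0652]
clock: 22.13
tcp_pos: [0.5496, -0.2652, 0.1969]
orientation: [-1.49, -0.585, 0.586]
contact_force: [0.6, -0.6, 0.4]
grip_width: 0.0241
clock: 22.55
tcp_pos: [0.5489, -0.2653, 0.2336]
orientation: [-1.489, -0.583, 0.587]
contact_force: [0.7, -0.1, 0.2]
grip_width: 0.0239
[ 0.7233  0.4145 -0.4954  1.6869  0.2165  1.0977  0.9118] [ 0.5489 -0.2653  0.2336]
[ 0.7233  0.415  -0.4953  1.6871  0.2165  1.0977  0.9118] [ 0.5488 -0.2653  0.2332]
[ 0.7231  0.4152 -0.4954  1.6869  0.2165  1.0978  0.9119] [ 0.5489 -0.2653  0.2332]
```

View pics/w16.png

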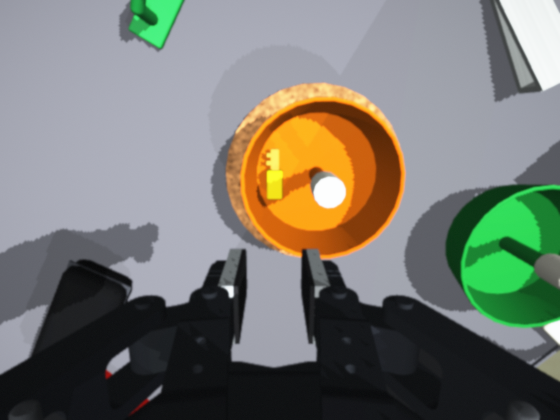

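View pics/s16.png

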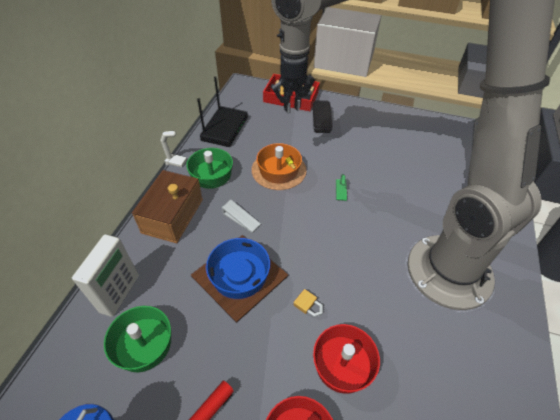

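View pics/t16.png

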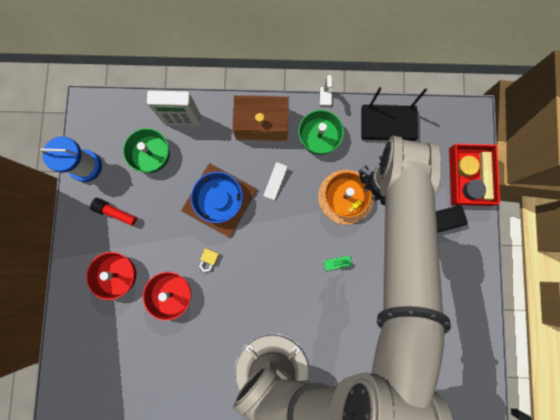

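The key lies flat in the bowl at (275,170) in the wrist view. The bowl is upright and centred on the mat, the gripper is clear, and the other objects are where they were. I'll hand in.

```bash
python3 -c "
from bench import r
print(r.hand_in(), r.get_obs()['clock'])"
```

```text
the job is handed in; nothing more can be done
the job is handed in; nothing more can be done
```

I lifted the orange bowl straight up off the blue one by its knob and lowered it upright onto the cork mat. It was let go once the force showed it was resting there. The yellow-fob key then went into the ring space, and I handed in after about 23 s of the 67 s allowed; no verdict was reported.

- **Bowl:** after I let go, it stood upright with its centre within about 2 mm of the mat's measured centre (0.5765, -0.231). The two cameras disagreed on the mat's y by 6 mm, so I aimed between them; the limit is 30 mm.
- **Key:** it lies flat inside the bowl. I released it with its fob about 55 mm above the floor, because going lower would have put the gripper too close to the knob. It landed cleanly.
- **Everything else:** the last pictures show the gripper well clear and the wedge, padlock, hook, case and torch where they were. The arm partly hides the case in the top view, but it looks unmoved from the side. I judged this by eye and did not measure it.

No check failed.

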